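# Raise the tube rack to the reader with the cam lifter

### The job

Using its yellow grip, slide the carriage with the red tube rack along the track until the rack is centred over the blue lift pad, in line with the black reader. Then turn the orange-handled cam lever to its highest lift, which is where it stands upright, so that the rack rises clear of the carriage, and finish while still holding the lever there, because it springs back when let go. Do not touch the rack or its tubes, do not tip it, and leave the bottle, the jar, the tip box and the foam box where they are.

Things in the scene. Friction and masses are not known exactly. Their poses are not given: they have to be found in the camera images.
- stand: The cam lifter, fixed to the bench: white base plate 215 x 110 x 12 mm with a grey post 30 mm wide, top 144 mm above the bench, carrying the black reader, 92 mm from the origin towards its -x. Origin on the bench straight under the centre of the lift pad. Its y axis runs along the track (the direction in which the carriage slides away from its start), its x axis points to the lever's side (away from the robot), z up. It turns by up to 0.35 rad from the robot's axes.
- station (a point): Fixed point over the centre of the lift pad, 68 mm above the bench: where the point tray_mid must be brought. Axes as the stand's. The track is mounted with a different offset each time, so the carriage's way to it is 70 to 150 mm; at least 30 mm of track remain beyond it.
- tray: The grey carriage on the track: a frame 94 x 90 mm with a 62 x 56 mm opening and a rim 12 mm high, in which the rack rests. Origin at the middle of its underside, 62 mm above the bench; axes as the stand's. It slides 180 mm along the stand's +y from its start; about 2 N moves it and it stays where it is left.
- tray_mid (a point): Middle of the carriage, on its floor, 68 mm above the bench, under the rack's centre.
- tray_grip (a point): The yellow grip of the carriage, a block 28 (x) x 20 (y) x 44 mm (height) standing at its trailing end, 85 mm towards -y from tray_mid. This point is its centre line 98 mm above the bench; its top is 112 mm above the bench. The rack's nearest face is 36 mm from it.
- rack: Loose red tube rack 78 x 78 x 34 mm with tube caps rising to 44 mm, 0.2 to 0.4 kg, resting in the carriage. Origin at the centre of its underside.
- lift_pad: Blue pad 42 x 42 mm, lifted by the cam. Origin at the centre of its top: 56 mm above the bench when down, 84 mm at the highest lift. It passes up through the carriage's opening when the carriage is centred (within about 7 mm) and lifts the rack from 68 mm to 84 mm above the bench.
- cam_angle (a joint): Angle of the cam lever in rad about the stand's +x axis. At 0 the lever leans towards the stand's +y, 10 degrees above level; starts at 0 to 0.15. At 1.4 it stands upright and the pad is at its highest; beyond, up to 2.1, it leans to -y and the pad sinks. A spring (0.3 Nm per rad) turns it back if not held; raising takes up to 7 N at the handle, holding it upright 2 to 5 N.
- cam_pivot (a point): Fixed point on the lever's turning axis, 35 mm above the bench, in the plane in which bar_grip moves (128 mm from the stand's origin along its +x).
- cam: The cam shaft with its aluminium lever arm and orange handle, a round bar 16 mm thick and 75 mm long, parallel to the turning axis, 120 mm from it. Origin on the turning axis, 35 mm above the stand's origin.
- bar_grip (a point): Point to grip on the orange handle bar, on its centre line, 37 mm clear of the lever arm's side face; it goes round cam_pivot at radius 120 mm. The bar is free for 28 mm beyond it towards +x. It can turn between the fingers.
- bottle: Bystander: glass bottle with blue cap, 60 mm thick, 120 mm high. Origin at the centre of its underside.
- jar: Bystander: purple jar with blue lid, 48 mm thick, 80 mm high. Origin at the centre of its underside.
- tip_box: Bystander: white box with blue lid, 87 x 122 x 61 mm. Origin at the centre of its underside.
- foam_box: Bystander: open white foam box 260 x 170 x 130 mm. Origin at the centre of its underside.
There are look-alikes about, which are no part of the job. Of the things that look like the rack, the middle-sized one is meant.

How it is judged:
By the outcome, as a careful person would: the job done as asked, in the order asked, and still so for the second after the job is handed in, while the arm keeps its last pose, push and grip.
It also fails if it takes over 58 s, if anything falls off the work surface, if the arm or the gripper's body presses on something with over 40 N, if the wrist force passes 120 N, or if a joint passes its speed limit or range.

### The arm

A 6-joint arm with a two-finger parallel gripper is mounted at the origin on the work surface. World frame = base frame: x ahead of the robot, y to its left, z up, the work surface at z = 0. Lengths are in m, angles in rad, forces in N, time in s.
With the tool pointing down it reaches from about 0.35 to 0.85 m from the base axis. Payload 8.1 kg.
Tool frame: the origin (TCP) lies on the centre line of the jaws, within the pads' length; the fingertips stand robot.tip_reach ahead of it and the grasp point (between the pads) lies 5 mm behind it (robot.tip_reach is the distance from the TCP to the fingertips, in m); z points along the fingers, y is the direction in which the jaws open and shut (so a half turn about z gives the same grasp; the last joint's range is limited). The gripper opens to 93 mm and grips with 3 to 60 N. Pads are 15 mm wide; open, the fingers measure 128 mm over their backs; the gripper's body (75 mm by 188 mm) begins 65 mm behind the grasp point.
Start: joints at [-1.203, 0.13, 1.488, -0, 1.523, -0.085], TCP at [0.263, -0.54, 0.233] pointing down, gripper open.
Joint ranges: [-2.96, 2.96], [-0.89, 2.26], [0.02, 2.5], [-1.34, 4.48], [0, 2.73], [-2.66, 2.66]. Speed limits (rad/s): [2.39, 2.39, 2.79, 3.14, 3.14, 3.14].

### API

Orientations are given as a rotation vector (axis times angle).
In Python, from plant import sensors, read_camera, robot gives the robot as it stands.
- The arm moves only by the tool play_rows, never from a script. Its argument "series" is a list that holds one entry, the list of rows, each a list of 5 numbers: the closure, from -1 (fully open) to 1 (shut), then the shift along the world's x, y, z in m, then the turn about the world's z in rad. A call has 1 to 8 rows; each row is the pose to reach, as a shift and turn from the pose commanded when the call began; what a row does not reach only later rows make up. A row lasts 1/10 s, in which the tool goes at most 50 mm and 8.59 degrees, less where a joint would pass 70% of its speed; a pose out of reach is approached as far as the arm can. A call with a gripper value outside its range is refused whole. The fingers move at their own pace and stop on an object; "force" is the grip in N (left out, the last holds). Time passes only in rows, so rows that repeat a pose let the fingers close. It gives the time, the measured TCP pose, the force and the opening at its end, in the units of the state.
- sensors.read_state(): the state, without advancing time (a new reading comes with each control period).
- read_camera(name): name is "scene" or "side" or "wrist"; returns a dict with "color" (420x560x3 uint8, red, green, blue), "range_z" (420x560 float32, m along the optical axis (not along the pixel's ray), 0 where there is no reading), "intrinsics" (3x3 intrinsics, pixels), "rvec" (rotation vector, rad) and "tvec" (3), from world to camera coordinates, as OpenCV has them. Camera axes: x right, y down, z forward; pixel columns grow to the right and rows downward; lengths in m; the calibration is good to about 2 mm. A picture is of the moment at which its call begins.
- robot.close_job(): hands the job in, once; it reports no verdict.
The state is a dict: "t": time; "q": joint angles; "dq": joint speeds; "joint_torque": joint torques, N m; "tool_pos": TCP position; "orientation": TCP orientation; "force": force on the tool from outside, world axes, zero at the start; "wrist_torque": the same for the moment, N m; "opening": finger opening in m.
Only numpy, scipy, OpenCV 4.12 (cv2) and the standard library are available. Lean on these libraries where they do the work, as an engineer would, in place of code of your own. Each camera call takes 0.05 s, during which the arm holds its last target.

## Working session

There is one attempt and no reset: what is moved stays moved. The work goes in short steps, Python scripts to look and compute and a tool call to move; the robot and the scene stay as the last step left them, time stands still between calls to the robot, and variables do not carry over. Pictures are saved under pics/ and viewed, and the job is handed in when it is done.

Besides the shell and the picture viewer there is one more tool, called after ">>>" by a JSON object that holds its "api" and its "payload". play_rows: Moves the arm, as the interface text tells. Its arguments: {"type":"object","properties":{"series":{"type":"array","items":{"type":"array","items":{"type":"array","items":{"type":"number"}}}},"force":{"type":"number"}},"required":["series"]}

```bash
mkdir -p pics; ls; python3 - <<'E'
from plant import sensors, read_camera, robot
import cv2,numpy as np
print(sensors.read_state()); print(robot.tip_reach)
for n in ["scene","side","wrist"]:
    c=read_camera(n); cv2.imwrite(f"pics/{n}0.png",c["color"][:,:,::-1])
    R=cv2.Rodrigues(np.array(c["rvec"]))[0]; print(n,c["intrinsics"].tolist(),(-R.T@np.array(c["tvec"]).ravel()).round(3),R[2].round(3))
    np.savez(f"{n}0.npz",**c)
E
```

```text
pics
{'t': 0.0, 'q': array([-1.20340102e+00,  1.31155385e-01,  1.48924514e+00,  1.41014741e-05,
        1.52298072e+00, -8.54439299e-02]), 'dq': array([-4.82467947e-05,  2.10491967e-03,  1.55254527e-03, -1.03223472e-03,
       -6.06522020e-04, -1.36648851e-03]), 'joint_torque': array([-1.89327569e-03, -5.59835172e+01, -4.91766858e+01,  7.66878971e-02,
        3.50643753e-02, -1.63457521e-04]), 'tool_pos': array([ 0.26232451, -0.53903428,  0.23160961]), 'orientation': array([-3.05968054e+00, -7.04857014e-01,  3.72646869e-04]), 'force': array([ 0.32298058, -0.09087929, -0.65726648]), 'wrist_torque': array([-0.04055527,  0.02442378, -0.01084402]), 'opening': 0.09300888645473908}
0.014
scene [[386.79873750939646, 0.0, 279.9438655929962], [0.0, 386.79873750939646, 205.74351985911187], [0.0, 0.0, 1.0]] [ 1.024 -0.582  0.666] [-0.49   0.667 -0.56 ]
side [[490.8412387916308, 0.0, 272.6411257633747], [0.0, 490.8412387916308, 200.11223675313673], [0.0, 0.0, 1.0]] [0.095 0.824 0.629] [ 0.425 -0.733 -0.531]
wrist [[320.50249542055684, 0.0, 281.3664605228105], [0.0, 320.50249542055684, 209.6820062051556], [0.0, 0.0, 1.0]] [ 0.327 -0.507  0.385] [-0.235 -0.112 -0.966]
```

View pics/scene0.png

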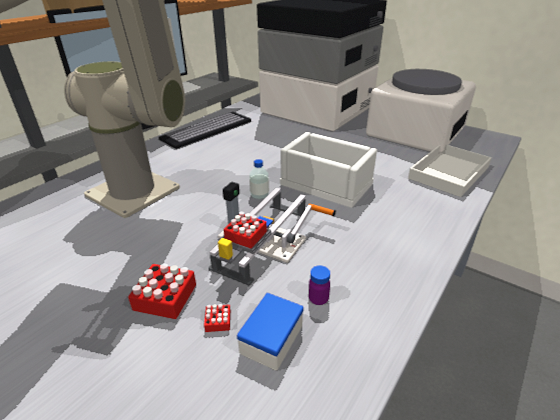

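View pics/side0.png

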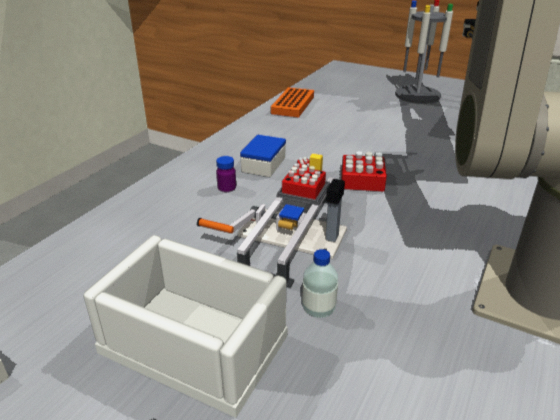

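View pics/wrist0.png

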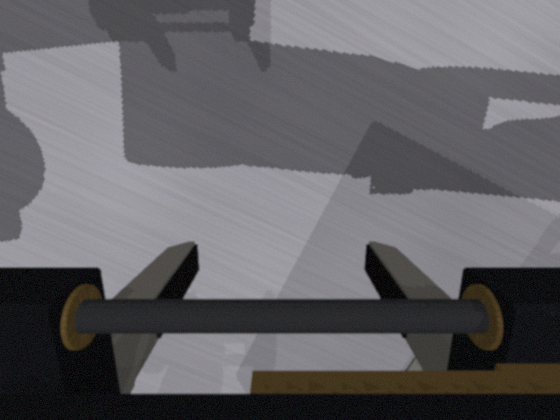

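The scene view shows three red racks: a large one at (163,290), a small one at (217,317) and a middle-sized one at (246,230). The middle one fits because it sits in the carriage behind the yellow grip at (225,249). The orange handle is at (322,210), the pad at (264,221) and the reader at (231,190). I'll crop and measure.

```bash
cat > h.py <<'E'
import numpy as np,cv2
def load(n):
    return dict(np.load(n))
def cloud(c):
    K=c["intrinsics"];R=cv2.Rodrigues(np.array(c["rvec"]))[0];t=np.array(c["tvec"]).ravel()
    z=c["range_z"];v,u=np.indices(z.shape)
    P=np.stack([(u-K[0,2])/K[0,0]*z,(v-K[1,2])/K[1,1]*z,z],-1)
    W=(P-t)@R; W[z<=0]=np.nan
    return W
def proj(c,p):
    return cv2.projectPoints(np.atleast_2d(np.array(p,float)),c["rvec"],c["tvec"],c["intrinsics"],None)[0].reshape(-1,2)
def mask(c,col):
    h=cv2.cvtColor(c["color"],cv2.COLOR_RGB2HSV)
    H,S,V=[h[...,i].astype(int) for i in range(3)]
    return {"yellow":(H>20)&(H<35)&(S>150)&(V>90),"orange":(H>5)&(H<17)&(S>170)&(V>90),"blue":(H>100)&(H<125)&(S>170)&(V>60),"red":((H<4)|(H>174))&(S>170)&(V>60)}[col]
def comps(c,col,mn=15):
    W=cloud(c);m=mask(c,col).astype(np.uint8)
    n,l,s,ce=cv2.connectedComponentsWithStats(m)
    out=[]
    for i in range(1,n):
        if s[i,4]>=mn:
            p=W[l==i];p=p[~np.isnan(p[:,0])]
            if len(p):out.append((ce[i].round(0),s[i,4],np.median(p,0).round(4),np.percentile(p,3,0).round(3),np.percentile(p,97,0).round(3),p))
    return out
E
python3 - <<'E'
from h import *
for n in ["scene","side"]:
    c=load(n+"0.npz")
    for col in ["yellow","orange","blue","red"]:
        for o in comps(c,col):
            if o[2][0]>0.2 and abs(o[2][1])<0.7: print(n,col,*o[:5])
    im=c["color"][:,:,::-1]
    r=(180,170,160,130) if n=="scene" else (190,140,170,150)
    x,y,w,h=r
    cv2.imwrite(f"pics/{n}0c.png",cv2.resize(im[y:y+h,x:x+w],None,fx=4.5,fy=4.5 if n=="scene" else 4,interpolation=2)[:600,:800])
E
```

```text
scene yellow [225. 248.] 244 [ 0.527  -0.1181  0.0982] [ 0.512 -0.123  0.072] [ 0.535 -0.102  0.114]
scene orange [322. 209.] 114 [0.6051 0.1785 0.0711] [0.575 0.173 0.064] [0.634 0.185 0.075]
scene blue [258. 163.] 46 [0.3549 0.2181 0.1189] [0.343 0.21  0.11 ] [0.363 0.229 0.123]
scene blue [266. 220.] 37 [0.5089 0.0634 0.0596] [0.482 0.053 0.056] [0.517 0.068 0.061]
scene blue [320. 275.] 281 [ 0.7346 -0.0475  0.0804] [ 0.716 -0.062  0.068] [ 0.751 -0.026  0.083]
scene blue [270. 324.] 2344 [ 0.7186 -0.2017  0.0618] [ 0.675 -0.253  0.054] [ 0.759 -0.139  0.064]
scene red [250. 221.] 24 [ 0.5104 -0.0114  0.1033] [ 0.502 -0.019  0.101] [ 0.527 -0.     0.108]
scene red [240. 223.] 23 [ 0.4956 -0.0301  0.1029] [ 0.488 -0.038  0.1  ] [ 0.506 -0.021  0.105]
scene red [245. 235.] 536 [ 0.5384 -0.0602  0.0925] [ 0.481 -0.07   0.073] [0.551 0.008 0.104]
scene red [164. 297.] 1485 [ 0.4823 -0.2705  0.0391] [ 0.412 -0.309  0.007] [ 0.514 -0.188  0.05 ]
scene red [218. 322.] 345 [ 0.6034 -0.2347  0.0217] [ 0.58  -0.256  0.004] [ 0.626 -0.198  0.026]
side yellow [316. 161.] 159 [ 0.5159 -0.102 
[... 300 characters left out ...]
 0.665 -0.243  0.052] [ 0.75  -0.127  0.061]
side blue [225. 162.] 177 [ 0.7248 -0.0311  0.0775] [ 0.709 -0.054  0.065] [ 0.747 -0.018  0.08 ]
side blue [291. 212.] 245 [0.496  0.0547 0.0573] [0.476 0.031 0.054] [0.518 0.075 0.059]
side blue [321. 257.] 197 [0.3463 0.2321 0.1183] [0.335 0.216 0.108] [0.358 0.24  0.121]
side red [364. 177.] 950 [ 0.43   -0.1991  0.0359] [ 0.382 -0.266  0.005] [ 0.489 -0.175  0.047]
side red [308. 171.] 19 [ 0.5113 -0.048   0.1011] [ 0.497 -0.124  0.063] [ 0.547 -0.042  0.102]
side red [298. 173.] 21 [ 0.5275 -0.027   0.1008] [ 0.512 -0.043  0.1  ] [ 0.533 -0.022  0.103]
side red [303. 187.] 621 [0.492  0.0093 0.0922] [ 0.466 -0.053  0.074] [0.537 0.017 0.102]
```

View pics/scene0c.png

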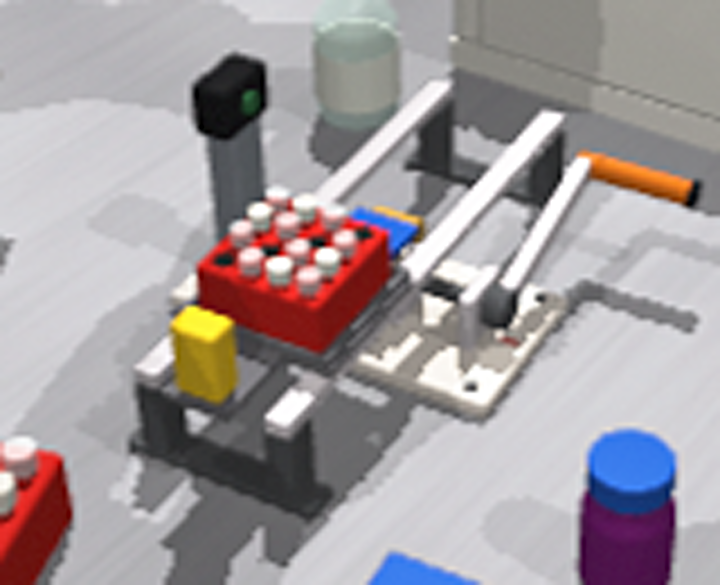

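View pics/side0c.png

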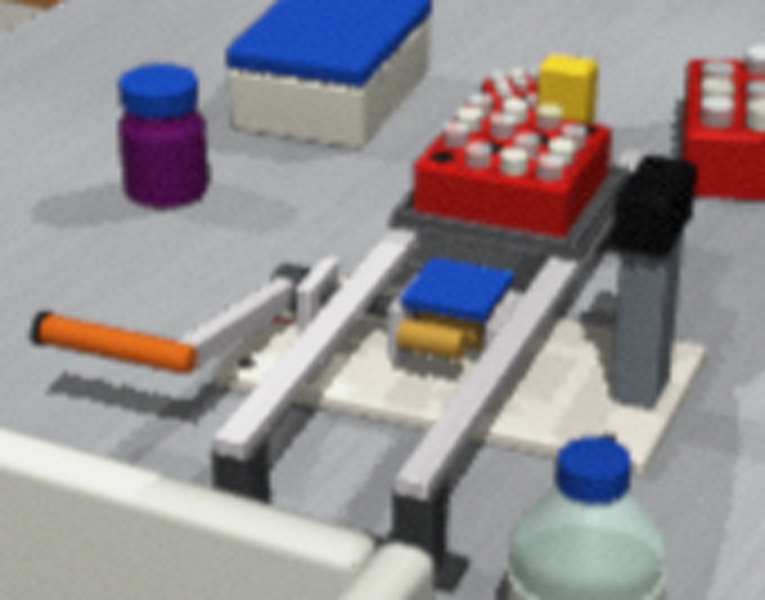

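```bash
cat >> h.py <<'E'
def ray(c,uv,z):
    K=c["intrinsics"];R=cv2.Rodrigues(np.array(c["rvec"]))[0];t=np.array(c["tvec"]).ravel()
    C=-R.T@t;uv=np.atleast_2d(uv)
    d=np.c_[(uv[:,0]-K[0,2])/K[0,0],(uv[:,1]-K[1,2])/K[1,1],np.ones(len(uv))]@R
    return C+d*((z-C[2])/d[:,2])[:,None]
E
python3 - <<'E'
from h import *
for n in ["scene","side"]:
    c=load(n+"0.npz");W=cloud(c)
    def rect(P,name):
        r=cv2.minAreaRect((P[:,:2]*1000).astype(np.float32)); print(n,name,[np.round(x,1) for x in r],len(P))
    # pad top
    if n=="side":
        m=mask(c,"blue"); v,u=np.nonzero(m); s=(abs(u-291)<25)&(abs(v-212)<20)
        P=W[v[s],u[s]];k=P[:,2]>.05; rect(ray(c,np.c_[u[s],v[s]].astype(float)[k],.056),"pad")
    # yellow top
    m=mask(c,"yellow");v,u=np.nonzero(m);P=W[v,u];near=(abs(P[:,0]-.52)<.06)&(abs(P[:,1]+.11)<.06)
    k=near&(P[:,2]>.108); rect(ray(c,np.c_[u,v].astype(float)[k],.112),"griptop")
    P=P[near];print(" grip bbox",P.min(0).round(3),P.max(0).round(3))
    # rack: red pts top z~.102
    m=mask(c,"red");Q=W[m];k=(abs(Q[:,0]-.515)<.08)&(abs(Q[:,1]+.025)<.08)&(Q[:,2]>.07);rect(Q[k],"rack")
    # orange
    m=mask(c,"orange");Q=W[m];k=(abs(Q[:,0]-.6)<.08)&(abs(Q[:,1]-.18)<.06);Q=Q[k]
    mu=np.median(Q,0);w=np.linalg.svd(Q-Q.mean(0))[2][0];w*=np.sign(w[0]);pr=(Q-Q.mean(0))@w
    print(" bar",Q.mean(0).round(4),w.round(3),"yaw",np.arctan2(w[1],w[0]).round(3),(Q.mean(0)+w*pr.min()).round(3),(Q.mean(0)+w*pr.max()).round(3))
    # rails: bright pts z .05-.066
    h=cv2.cvtColor(c["color"],cv2.COLOR_RGB2HSV)
    k=(W[...,2]>.052)&(W[...,2]<.072)&(h[...,1]<40)&(h[...,2]>150)&(abs(W[...,0]-.5)<.12)&(abs(W[...,1]-.05)<.22)
    nn,l,s,ce=cv2.connectedComponentsWithStats(k.astype(np.uint8))
    for i in range(1,nn):
        if s[i,4]>40: rect(W[l==i],f"rail{ce[i].round()} z{np.median(W[l==i][:,2]):.3f}")
E
```

```text
scene griptop [array([ 522.3, -113.3]), array([28.1, 21.8]), np.float64(9.3)] 78
 grip bbox [ 0.497 -0.124  0.068] [ 0.536 -0.067  0.116]
scene rack [array([511.1, -29.5]), array([75.8, 77.9]), np.float64(8.1)] 590
 bar [0.605  0.1785 0.0702] [0.994 0.113 0.006] yaw 0.113 [0.568 0.174 0.07 ] [0.637 0.182 0.07 ]
scene rail[264. 201.] z0.063 [array([445.2, 130.1]), array([ 15.7, 158.3]), np.float64(8.4)] 176
scene rail[287. 213.] z0.063 [array([528.8, 123.1]), array([ 15.5, 199.7]), np.float64(8.0)] 257
scene rail[303. 216.] z0.063 [array([572.7, 134. ]), array([11.1, 86.6]), np.float64(8.9)] 97
scene rail[214. 250.] z0.063 [array([ 477.7, -104.7]), array([12.2, 29.2]), np.float64(13.8)] 42
scene rail[245. 259.] z0.063 [array([558.4, -85.8]), array([14.2, 40.4]), np.float64(7.8)] 83
side pad [array([497. ,  53.4]), array([43.2, 46.4]), np.float64(8.5)] 242
side griptop [array([ 516.8, -103.9]), array([26. , 22.8]), np.float64(9.1)] 48
 grip bbox [ 0.504 -0.118  0.077] [ 0.532 -0.096  0.113]
side rack [array([507.1, -21.8]), array([76.9, 77.2]), np.float64(8.0)] 660
 bar [0.5958 0.1881 0.0684] [0.991 0.133 0.013] yaw 0.133 [0.56  0.183 0.068] [0.634 0.193 0.069]
side rail[259. 225.] z0.061 [array([528.8, 124.3]), array([ 15.7, 203.4]), np.float64(8.1)] 415
side rail[297. 234.] z0.061 [array([447.9, 112.4]), array([ 14.6, 204. ]), np.float64(7.9)] 428
side rail[239. 220.] z0.061 [array([572.1, 138.4]), array([10.2, 71.4]), np.float64(7.9)] 62
```

Consistent numbers: stand yaw ≈ 8° (0.140 rad), pad ≈ (0.497, 0.053), grip ≈ (0.5195, −0.1085), rack ≈ (0.509, −0.026). That makes the travel about 79 mm, within 70–150, and the sizes match. Next I move above the grip with the jaws along the stand's x.

>>> {"api": "play_rows", "payload": {"series": [[[-1,0.032,0.054,0,0.15],[-1,0.064,0.108,0,0.3],[-1,0.096,0.162,0,0.45],[-1,0.128,0.216,0,0.6],[-1,0.16,0.27,0,0.75],[-1,0.192,0.324,0,0.9],[-1,0.224,0.378,0,1.05],[-1,0.2565,0.4315,0,1.2]]], "force": 20}}

```text
t: 0.95
tool_pos: [0.4671, -0.1936, 0.2326]
orientation: [2.122, 2.317, -0.0]
force: [1.0, -1.0, 0.3]
opening: 0.093
```

```bash
cat > st.py <<'E'
from plant import sensors
import numpy as np,cv2
def st():
    s=sensors.read_state();R=cv2.Rodrigues(s["orientation"])[0]
    print("t",round(s["t"],2),"pos",s["tool_pos"].round(4),"jawyaw",round(float(np.arctan2(R[1,1],R[0,1])),3),"z",R[:,2].round(3),"F",s["force"].round(1),"M",s["wrist_torque"].round(2),"open",round(s["opening"],4),"q",s["q"].round(2))
if __name__=="__main__": st()
E
python3 st.py
```

```text
t 0.95 pos [ 0.4671 -0.1936  0.2326] jawyaw 0.088 z [ 0. -0. -1.] F [ 1.  -1.   0.3] M [-0.07 -0.09  0.03] open 0.093 q [-0.49 -0.13  1.75 -0.    1.52 -0.58]
```

>>> {"api": "play_rows", "payload": {"series": [[[-1,0,0,0,0.056],[-1,0,0,0,0.056]]]}}

```text
t: 1.15
tool_pos: [0.4671, -0.194, 0.2324]
orientation: [-2.058, -2.373, 0.0]
force: [-0.5, 0.1, -0.4]
opening: 0.0929
```

```bash
python3 st.py; python3 - <<'E'
from plant import read_camera
from h import *
c=read_camera("wrist");np.savez("wrist1.npz",**c);cv2.imwrite("pics/wrist1.png",c["color"][:,:,::-1])
for o in comps(c,"yellow"): print(*o[:5])
E
```

```text
t 1.15 pos [ 0.4671 -0.194   0.2324] jawyaw 0.142 z [-0.  0. -1.] F [-0.5  0.1 -0.4] M [-0.03 -0.   -0.05] open 0.0929 q [-0.49 -0.13  1.75 -0.    1.52 -0.64]
[357. 120.] 948 [ 0.5175 -0.1096  0.1126] [ 0.506 -0.119  0.084] [ 0.532 -0.1    0.114]
```

View pics/wrist1.png

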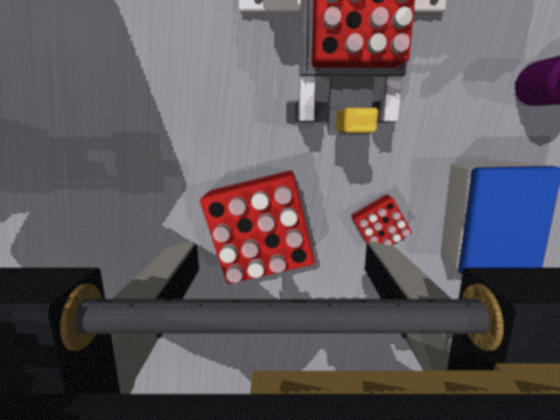

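The wrist view shows the middle rack at (362,30) in the carriage and the grip at (357,120), which gives (0.519, −0.109), agreeing with the earlier fix. Moving over it and down.

>>> {"api": "play_rows", "payload": {"series": [[[-1,0.026,0.0425,0,0],[-1,0.052,0.085,0,0],[-1,0.052,0.085,-0.04,0],[-1,0.052,0.085,-0.08,0],[-1,0.052,0.085,-0.09,0],[-1,0.052,0.085,-0.09,0]]]}}

```text
t: 1.8
tool_pos: [0.5167, -0.1112, 0.1407]
orientation: [-2.064, -2.363, 0.003]
force: [-0.5, -1.2, 0.8]
opening: 0.0931
```

```bash
python3 st.py; python3 - <<'E'
from plant import read_camera
from h import *
c=read_camera("scene");cv2.imwrite("pics/scene2.png",cv2.resize(c["color"][150:330,160:400,::-1],None,fx=3.3,fy=3.3))
E
```

```text
t 1.8 pos [ 0.5167 -0.1112  0.1407] jawyaw 0.135 z [-0.004  0.001 -1.   ] F [-0.5 -1.2  0.8] M [-0.02 -0.13  0.01] open 0.0931 q [-0.31  0.01  1.79 -0.    1.35 -0.44]
```

View pics/scene2.png

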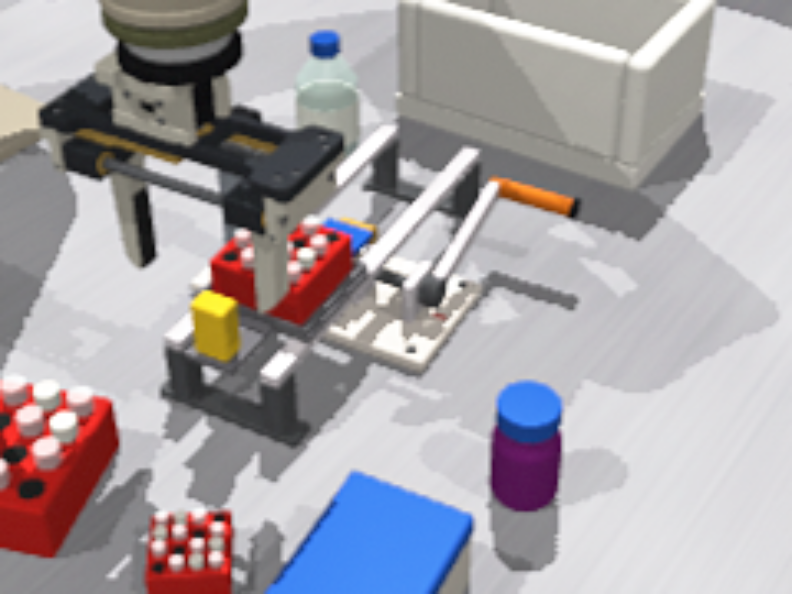

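>>> {"api": "play_rows", "payload": {"series": [[[-1,0.001,0.001,0,0.0],[-1,0.001,0.001,-0.02,0.0],[-1,0.001,0.001,-0.04,0.0],[-1,0.001,0.001,-0.046,0.0],[-1,0.001,0.001,-0.046,0],[-1,0.001,0.001,-0.046,0]]]}}

```text
t: 2.45
tool_pos: [0.5207, -0.11, 0.0984]
orientation: [2.062, 2.367, 0.001]
force: [0.8, -0.3, 0.4]
opening: 0.0928
```

```bash
python3 st.py; python3 - <<'E'
from plant import read_camera
from h import *
c=read_camera("wrist");cv2.imwrite("pics/wrist3.png",c["color"][:,:,::-1])
E
```

```text
t 2.45 pos [ 0.5207 -0.11    0.0984] jawyaw 0.138 z [ 0.002 -0.001 -1.   ] F [ 0.8 -0.3  0.4] M [-0.06 -0.08 -0.04] open 0.0928 q [-0.3   0.05  1.82  0.    1.26 -0.44]
```

View pics/wrist3.png

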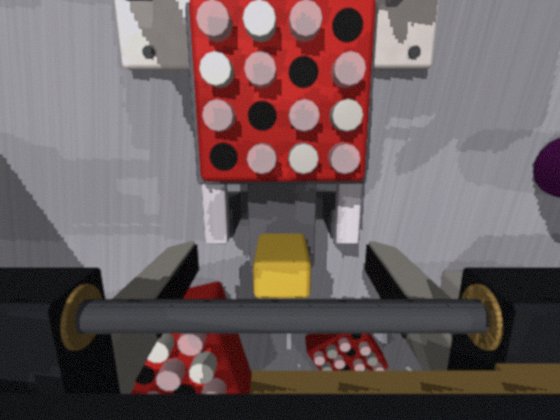

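The yellow block at (282,265) is centred between the fingers at (190,…) and (375,…), and the rack is clear. Closing on it.

>>> {"api": "play_rows", "payload": {"series": [[[1,0,0,-0.002,0],[1,0,0,-0.002,0],[1,0,0,-0.002,0],[1,0,0,-0.002,0],[1,0,0,-0.002,0],[1,0,0,-0.002,0]]], "force": 15}}

```text
t: 3.1
tool_pos: [0.5196, -0.1095, 0.0946]
orientation: [-2.063, -2.369, 0.0]
force: [0.6, -0.3, -0.3]
opening: 0.0498
```

```bash
python3 st.py
```

```text
t 3.1 pos [ 0.5196 -0.1095  0.0946] jawyaw 0.138 z [-0. -0. -1.] F [ 0.6 -0.3 -0.3] M [-0.03 -0.08  0.04] open 0.0498 q [-0.3   0.06  1.83 -0.    1.26 -0.44]
```

>>> {"api": "play_rows", "payload": {"series": [[[1,0,0,0,0],[1,0,0,0,0],[1,0,0,0,0],[1,0,0,0,0],[1,0,0,0,0],[1,0,0,0,0]]]}}

```text
t: 3.7
tool_pos: [0.5206, -0.1094, 0.0947]
orientation: [2.062, 2.368, 0.002]
force: [6.6, 0.7, -4.8]
opening: 0.028
```

```bash
python3 st.py
```

```text
t 3.7 pos [ 0.5206 -0.1094  0.0947] jawyaw 0.138 z [ 0.002  0.    -1.   ] F [ 6.6  0.7 -4.8] M [ 0.02 -0.89  0.05] open 0.028 q [-0.3   0.06  1.83  0.    1.26 -0.44]
```

Gripped, opening 28 mm. Sliding 70 mm along (−0.139, 0.990), then I'll measure.

>>> {"api": "play_rows", "payload": {"series": [[[1,0.001,0.004,0,0],[1,-0.001,0.012,0,0],[1,-0.002,0.022,0,0],[1,-0.0035,0.033,0,0],[1,-0.005,0.044,0,0],[1,-0.0065,0.055,0,0],[1,-0.008,0.063,0,0],[1,-0.009,0.069,0,0]]]}}

```text
t: 4.5
tool_pos: [0.5109, -0.0395, 0.0947]
orientation: [2.062, 2.37, 0.001]
force: [5.9, -1.3, -4.8]
opening: 0.0279
```

>>> {"api": "play_rows", "payload": {"series": [[[1,0,0,0,0],[1,0,0,0,0]]]}}

```text
t: 4.7
tool_pos: [0.5109, -0.0397, 0.0947]
orientation: [-2.062, -2.37, -0.002]
force: [4.5, 2.6, -3.3]
opening: 0.0279
```

```bash
python3 st.py; python3 - <<'E'
from plant import read_camera
from h import *
for n in ["scene","side"]:
    c=read_camera(n);np.savez(n+"4.npz",**c)
    y,x=(150,180) if n=="scene" else (130,200)
    cv2.imwrite(f"pics/{n}4.png",cv2.resize(c["color"][y:y+150,x:x+200,::-1],None,fx=4,fy=4,interpolation=2))
    W=cloud(c);m=mask(c,"red");v,u=np.nonzero(m);Q=W[m];k=(abs(Q[:,0]-.5)<.07)&(abs(Q[:,1]-.04)<.08)&(Q[:,2]>.07)
    print(n,cv2.minAreaRect((Q[k][:,:2]*1000).astype(np.float32)))
    k&=(Q[:,2]>.0985);p=ray(c,np.c_[u,v].astype(float)[k],.102)
    print(" top",cv2.minAreaRect((p[:,:2]*1000).astype(np.float32)))
c=load("side0.npz")
E
```

```text
t 4.7 pos [ 0.5109 -0.0397  0.0947] jawyaw 0.139 z [ 0.001  0.001 -1.   ] F [ 4.5  2.6 -3.3] M [ 0.32 -0.79 -0.05] open 0.0279 q [-0.18  0.01  1.88  0.    1.26 -0.32]
scene ((521.5197143554688, 25.834266662597656), (104.23458099365234, 53.077857971191406), 53.3411865234375)
 top ((501.8123779296875, 8.50034236907959), (59.69274139404297, 17.89375877380371), 6.991595268249512)
side ((497.0065002441406, 45.90809631347656), (76.61299133300781, 81.23139953613281), 8.392348289489746)
 top ((495.67315673828125, 48.94620895385742), (76.96147155761719, 80.8375473022461), 8.1649808883667)
```

View pics/side4.png

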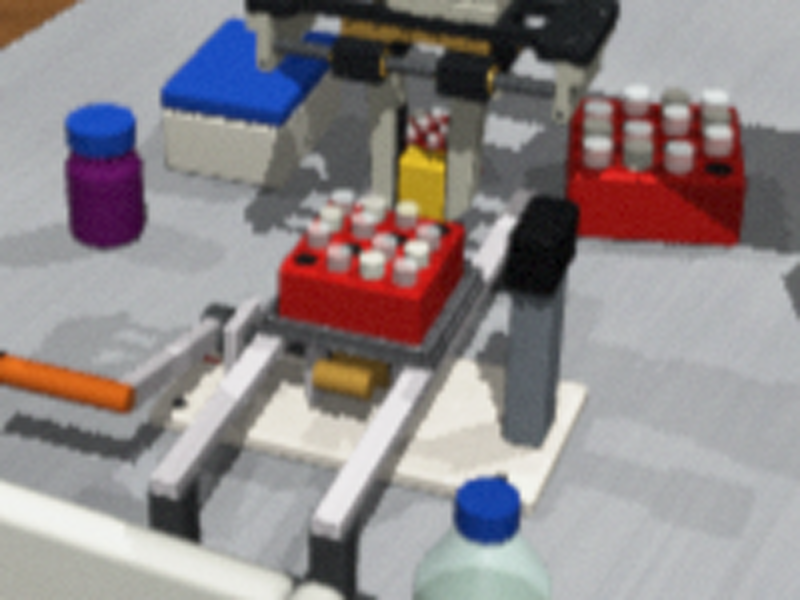

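View pics/scene4.png

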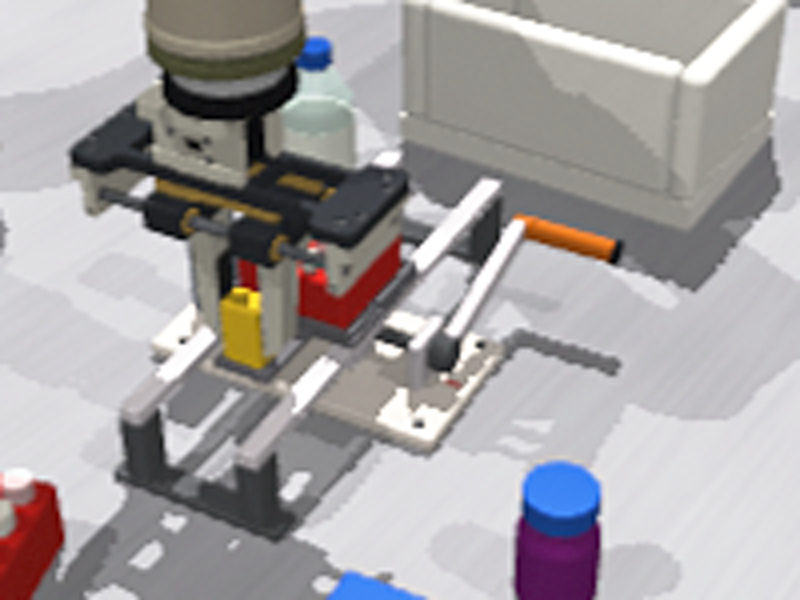

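```bash
python3 - <<'E'
from h import *
th=.140;ex=np.array([np.cos(th),np.sin(th)]);ey=np.array([-np.sin(th),np.cos(th)]);o=np.array([.497,.0534])
for f in ["scene0","side0","scene4","side4"]:
    c=load(f+".npz");W=cloud(c);D=W[...,:2]-o;X=D@ex*1000;Y=D@ey*1000;Z=W[...,2]*1000
    def st(name,k):
        k=k&~np.isnan(Z)
        if k.sum()>3: print(f,name,k.sum(),"X",np.percentile(X[k],[1,50,99]).round(1),"Y",np.percentile(Y[k],[1,50,99]).round(1),"Z",np.percentile(Z[k],[1,50,99]).round(1))
    st("plate",(Z>8.5)&(Z<15)&(abs(X)<150)&(abs(Y)<75))
    st("plate X>60",(Z>8.5)&(Z<15)&(X>60)&(X<150)&(abs(Y)<75))
    st("post",(Z>40)&(Z<105)&(abs(X+92)<25)&(abs(Y)<30))
    st("reader",(Z>115)&(Z<150)&(abs(X+92)<40)&(abs(Y)<40))
    st("rails",(Z>57)&(Z<68)&(abs(X)<55)&(abs(Y)<250))
    h=cv2.cvtColor(c["color"],cv2.COLOR_RGB2HSV)
    st("hub",(h[...,2]<90)&(Z>22)&(Z<50)&(abs(X-110)<30)&(abs(Y)<30))
    st("bluepad",mask(c,"blue")&(abs(X)<40)&(abs(Y)<40)&(Z>45)&(Z<70))
    st("rack",mask(c,"red")&(abs(X)<60)&(Y>-140)&(Y<60)&(Z>72))
    st("yel",mask(c,"yellow")&(abs(X)<60)&(Y>-190)&(Y<-60)&(Z>90))
    st("tray",(h[...,1]<60)&(h[...,2]<140)&(abs(X)<60)&(Y>-140)&(Y<60)&(Z>69)&(Z<80))
    st("bar",mask(c,"orange")&(abs(X-130)<60)&(Y>50)&(Y<180)&(Z>45))
E
```

```text
scene0 plate 650 X [-106.1   65.9  104.3] Y [-58.5 -22.6  49.5] Z [ 8.9 13.  14.9]
scene0 plate X>60 353 X [ 60.8  88.5 104.6] Y [-58.6 -20.5  51. ] Z [ 8.8 12.9 14.9]
scene0 post 216 X [-102.5  -83.8  -79.8] Y [-19.5 -15.3  11.4] Z [ 42.8  77.  104.1]
scene0 reader 241 X [-103.5  -83.8  -75.8] Y [-26.5 -12.9  17.4] Z [115.7 137.1 146.6]
scene0 rails 795 X [-47.5  35.8  48.6] Y [-178.5   12.3  160.3] Z [57.4 62.8 67.9]
scene0 hub 46 X [80.5 91.6 95. ] Y [-17.2 -11.2   4.9] Z [27.1 39.4 46.8]
scene0 bluepad 37 X [-15.4  13.3  21. ] Y [-5.5  9.3 14.9] Z [55.3 59.6 61.3]
scene0 rack 585 X [-33.6  20.5  39.8] Y [-122.4 -115.1  -48.5] Z [ 72.8  94.9 105. ]
scene0 yel 156 X [-10.7   5.6  14.3] Y [-178.2 -173.1 -157.8] Z [ 90.2 108.  114.6]
scene0 tray 144 X [-45.6  42.7  48.1] Y [-137.4 -121.8  -38.2] Z [69.  73.3 76.8]
scene0 bar 114 X [ 90.3 124.6 155.7] Y [103.7 108.5 116.2] Z [62.9 71.1 75.5]
side0 plate 1585 X [-108.8  -37.3  100. ] Y [-51.2  20.1  54.9] Z [ 8.6 10.9 14. ]
side0 plate X>60 171 X [ 78.8  89.7 103.3] Y [-47.3  27.6  55. ] Z [ 8.7 10.7 13.5]
side0 post 352 X [-102.9  -95
[... 1536 characters left out ...]
X [ 78.   90.3 103.4] Y [-7.8 28.  55.2] Z [ 8.9 10.8 13.5]
side4 post 351 X [-103.   -95.1  -81. ] Y [-11.5  13.4  17.1] Z [ 40.8  73.4 104.3]
side4 reader 349 X [-104.8  -94.4  -79.4] Y [-19.8  17.4  24.9] Z [115.6 137.7 144.6]
side4 rails 993 X [-48.5 -35.8  48. ] Y [-152.6   71.3  165. ] Z [57.3 61.  67.8]
side4 hub 21 X [80.2 81.7 90.4] Y [-4.5  3.6 13.8] Z [28.1 45.2 48.4]
side4 rack 751 X [-39.   -9.   36.5] Y [-41.8  26.8  32.4] Z [ 73.7  94.4 102.5]
side4 yel 138 X [-13.    0.5  23.4] Y [-101.7  -86.4  -70.6] Z [ 90.2 105.4 192.8]
side4 tray 170 X [-46.9 -22.9  46.1] Y [-51.8  33.   37.9] Z [69.2 71.9 75.1]
side4 bar 227 X [ 81.6 116.3 154. ] Y [110.9 120.1 124.3] Z [62.1 68.8 73.4]
```

```bash
python3 - <<'E'
from h import *
th=.140;ex=np.array([np.cos(th),np.sin(th)]);ey=np.array([-np.sin(th),np.cos(th)]);o=np.array([.497,.0534])
for f,sg in [("scene0",-1),("side0",1),("scene4",-1),("side4",1)]:
    c=load(f+".npz");W=cloud(c);D=W[...,:2]-o;X=D@ex*1000;Y=D@ey*1000;Z=W[...,2]*1000
    r=mask(c,"red")
    off=-79 if f[-1]=="0" else -8
    k=r&(abs(X)<32)&(abs(Y-off-sg*39)<8)&(Z>77)&(Z<96)
    p=(Z>45)&(Z<100)&(abs(X+92)<11)&(abs(Y-sg*15)<8)
    y=mask(c,"yellow")&(abs(X)<11)&(abs(Y-off+85-sg*10)<8)&(Z>75)&(Z<106)
    b=mask(c,"orange")&(abs(X-125)<28)&(abs(Y-112)<20)
    print(f,"rackctr",np.median(Y[k]).round(1)-sg*39,k.sum(),"post",np.median(Y[p]).round(1)-sg*15,p.sum(),"grip",np.median(Y[y]).round(1)-sg*10,y.sum(),"bar Z",np.median(Z[b]).round(1),np.median(Y[b]).round(1))
E
```

```text
scene0 rackctr -81.3 136 post -1.1999999999999993 118 grip -166.3 73 bar Z 70.7 108.5
side0 rackctr -80.3 214 post -1.0999999999999996 242 grip -165.1 67 bar Z 69.0 120.3
scene4 rackctr -10.899999999999999 64 post -1.3000000000000007 10 grip -96.0 74 bar Z 70.7 108.4
side4 rackctr -10.100000000000001 232 post -1.1999999999999993 246 grip -95.3 84 bar Z 68.8 120.1
```

Taking the matching faces in each view, the cameras agree to 1 mm: the post (stand y = 0) is at −1.2 and the rack centre at −10.5, so 9.4 mm remain.

>>> {"api": "play_rows", "payload": {"series": [[[1,-0.0004,0.003,0,0],[1,-0.0009,0.0065,0,0],[1,-0.0013,0.0093,0,0],[1,-0.0013,0.0093,0,0],[1,-0.0013,0.0093,0,0]]]}}

```text
t: 5.3
tool_pos: [0.5097, -0.031, 0.0947]
orientation: [2.063, 2.369, 0.001]
force: [5.0, 1.7, -4.1]
opening: 0.0279
```

```bash
python3 st.py; cat > m.py <<'E'
from plant import read_camera
from h import *
import sys
th=.140;ex=np.array([np.cos(th),np.sin(th)]);ey=np.array([-np.sin(th),np.cos(th)]);o=np.array([.497,.0534])
tag=sys.argv[1]
for n,sg in [("scene",-1),("side",1)]:
    c=read_camera(n);np.savez(n+tag+".npz",**c);W=cloud(c);D=W[...,:2]-o;X=D@ex*1000;Y=D@ey*1000;Z=W[...,2]*1000
    y0,x0=(150,180) if n=="scene" else (110,180)
    cv2.imwrite(f"pics/{n}{tag}.png",cv2.resize(c["color"][y0:y0+150,x0:x0+200,::-1],None,fx=4,fy=4,interpolation=2))
    r=mask(c,"red");off=-1.2
    rr=r&(abs(X)<60)&(abs(Y)<60)&(Z>60)
    k=r&(abs(X)<32)&(abs(Y-off-sg*39)<8)&(Z>77)&(Z<96)
    p=(Z>45)&(Z<100)&(abs(X+92)<11)&(abs(Y-sg*15)<8)
    y=mask(c,"yellow")&(abs(X)<11)&(abs(Y-off+85-sg*10)<8)&(Z>75)&(Z<106)
    print(n,"rackctr",np.median(Y[k]).round(1)-sg*39,k.sum(),"post",np.median(Y[p]).round(1)-sg*15,p.sum(),"grip",np.median(Y[y]).round(1)-sg*10,y.sum(),"rackZ",np.percentile(Z[rr],[1,50,99]).round(1),"rackX",np.percentile(X[rr],[1,99]).round(1))
E
python3 m.py 5
```

```text
t 5.3 pos [ 0.5097 -0.031   0.0947] jawyaw 0.138 z [ 0.001  0.    -1.   ] F [ 5.   1.7 -4.1] M [ 0.12 -0.92  0.06] open 0.0279 q [-0.16  0.    1.88  0.    1.26 -0.3 ]
scene rackctr -2.0 60 post -1.8000000000000007 40 grip -87.3 78 rackZ [ 69.9  86.4 104.4] rackX [-33.6  40. ]
side rackctr -1.2000000000000028 230 post -1.1999999999999993 239 grip -86.8 80 rackZ [ 73.6  93.6 102.5] rackX [-38.7  36.5]
```

```bash
python3 - <<'E'
from h import *
th=.140;ex=np.array([np.cos(th),np.sin(th)]);ey=np.array([-np.sin(th),np.cos(th)]);o=np.array([.4972,.0522])
for f in ["scene0","side0"]:
    c=load(f+".npz");W=cloud(c);D=W[...,:2]-o;X=D@ex*1000;Y=D@ey*1000;Z=W[...,2]*1000
    k=(Z>20)&(Z<160)&(Y>150)&(Y<500)&(X>0)&(X<400)
    print(f,"world",np.percentile(W[k],[0.5,99.5],0).round(3))
    for a in range(40,220,20):
        s=k&(X>a)&(X<a+20)
        if s.sum()>5: print("X",a,"minY",np.percentile(Y[s],1).round(1),"Z",np.percentile(Z[s],[2,98]).round(0),s.sum())
    b=mask(c,"orange")&(abs(X-125)<60)&(abs(Y-112)<30)
    for x in range(80,170,15):
        s=b&(abs(X-x)<7.5)
        if s.sum()>3: print("bar X",x,"Y",np.percentile(Y[s],[3,50,97]).round(1),"Z",np.percentile(Z[s],[3,50,97]).round(1))
    h=cv2.cvtColor(c["color"],cv2.COLOR_RGB2HSV)
    # arm
    s=(X>66)&(X<92)&(Y>15)&(Y<100)&(Z>25)&(Z<90)&(h[...,1]<50)
    for y in range(20,110,15):
        q=s&(abs(Y-y)<7.5)
        if q.sum()>3: print("arm Y",y,"Z",np.percentile(Z[q],[5,50,95]).round(1),"X",np.percentile(X[q],[5,95]).round(1))
E
```

```text
scene0 world [[0.442 0.215 0.021]
 [0.817 0.593 0.133]]
X 40 minY 151.7 Z [ 24. 131.] 362
X 60 minY 258.9 Z [ 25. 132.] 334
X 80 minY 258.2 Z [ 23. 132.] 347
X 100 minY 255.2 Z [ 23. 132.] 340
X 120 minY 254.1 Z [ 23. 132.] 318
X 140 minY 253.3 Z [ 23. 132.] 311
X 160 minY 255.9 Z [ 22. 132.] 662
bar X 95 Y [106.1 110.6 115.8] Z [63.5 71.  75.2]
bar X 110 Y [107.2 109.2 116.8] Z [63.8 70.3 73.5]
bar X 125 Y [105.4 108.2 115.2] Z [64.7 71.7 75. ]
bar X 140 Y [107.4 109.8 116.1] Z [63.  69.3 74.6]
bar X 155 Y [104.9 108.5 112.8] Z [66.4 71.6 75.4]
arm Y 20 Z [38.7 48.9 52. ] X [75.3 91.1]
arm Y 35 Z [39.5 52.1 55.9] X [83.1 90.9]
arm Y 50 Z [46.2 56.5 60.8] X [82.2 91.3]
arm Y 65 Z [47.9 60.6 63.6] X [82.5 91.5]
arm Y 80 Z [55.  64.5 67. ] X [82.4 91.4]
arm Y 95 Z [55.7 67.2 70. ] X [82.4 90.9]
side0 world [[0.438 0.216 0.02 ]
 [0.615 0.498 0.13 ]]
X 40 minY 161.3 Z [ 20. 129.] 1505
X 60 minY 270.4 Z [ 20. 129.] 1389
X 80 minY 270.1 Z [ 20. 129.] 1320
X 100 minY 268.6 Z [ 20. 129.] 1275
X 120 minY 266.6 Z [ 20. 129.] 1214
X 140 minY 269.0 Z [ 21. 129.] 3099
X 160 minY 279.3 Z [ 22. 130.] 705
bar X 80 Y [116.5 121.4 125.7] Z [61.7 68.1 72.2]
bar X 95 Y [113.7 121.7 125.4] Z [62.9 68.3 71.9]
bar X 110 Y [113.4 121.6 125.5] Z [62.5 69.  72.9]
bar X 125 Y [114.3 121.3 125.2] Z [63.2 69.  72.7]
bar X 140 Y [115.4 121.3 125.2] Z [63.6 68.6 72.5]
bar X 155 Y [113.1 121.5 124.6] Z [63.1 69.5 72.1]
arm Y 20 Z [28.4 40.  48.9] X [68.2 86.8]
arm Y 35 Z [38.7 48.7 52. ] X [81.  88.7]
arm Y 50 Z [41.2 52.1 55.8] X [80.9 88.7]
arm Y 65 Z [46.  55.5 59.6] X [81.  89.2]
arm Y 80 Z [48.7 59.1 63.8] X [80.9 89.5]
arm Y 95 Z [52.3 63.9 66.8] X [80.5 88.8]
```

>>> {"api": "play_rows", "payload": {"series": [[[-1,0,0,0,0],[-1,0,0,0,0],[-1,0,0,0,0],[-1,0,0,0,0],[-1,0,0,0,0],[-1,0,0,0,0],[-1,0,0,0,0],[-1,0,0,0,0]]]}}

```text
t: 6.2
tool_pos: [0.5093, -0.0312, 0.0946]
orientation: [-2.063, -2.369, 0.0]
force: [-0.2, -0.3, -1.1]
opening: 0.0875
```

Released. Raising straight up, then moving over to the lever.

>>> {"api": "play_rows", "payload": {"series": [[[-1,0,0,0.02,0],[-1,0,0,0.06,0],[-1,0,0,0.1,0],[-1,0,0,0.12,0],[-1,0.02,0.04,0.12,0.14],[-1,0.04,0.08,0.12,0.28],[-1,0.06,0.12,0.12,0.42],[-1,0.08,0.16,0.12,0.56]]]}}

```text
t: 7.0
tool_pos: [0.59, 0.1303, 0.2148]
orientation: [1.32, 2.85, 0.0]
force: [1.4, 0.2, -0.2]
opening: 0.0929
```

```bash
python3 st.py;python3 m.py 6
```

```text
t 7.0 pos [0.59   0.1303 0.2148] jawyaw 0.703 z [ 0. -0. -1.] F [ 1.4  0.2 -0.2] M [-0.01 -0.14 -0.01] open 0.0929 q [ 0.13  0.15  1.5  -0.    1.49 -0.57]
scene rackctr -2.299999999999997 122 post -1.5 130 grip -87.4 67 rackZ [ 69.8  94.7 105.1] rackX [-34.3  40.2]
side rackctr -1.1000000000000014 231 post -1.1999999999999993 251 grip -86.5 80 rackZ [ 73.2  93.8 102.8] rackX [-38.6  37. ]
```

View pics/scene6.png

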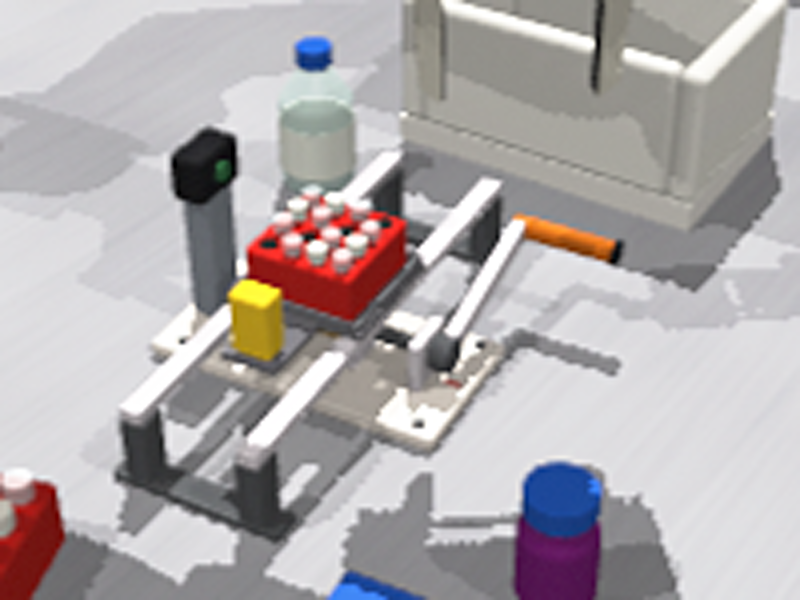

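The carriage is centred: rack −1.7 against post −1.35 (mean of both views), in line with the reader. Continuing to the lever.

>>> {"api": "play_rows", "payload": {"series": [[[-1,0.006,0.018,0,0.14],[-1,0.012,0.036,0,0.28],[-1,0.018,0.055,0,0.42],[-1,0.018,0.055,0,0.56],[-1,0.018,0.055,0,0.7],[-1,0.018,0.055,0,0.84],[-1,0.018,0.055,0,0.98],[-1,0.018,0.055,0,1.008]]]}}

```text
t: 7.9
tool_pos: [0.6072, 0.1832, 0.2146]
orientation: [0.215, -3.134, 0.0]
force: [0.5, -0.8, -0.4]
opening: 0.0927
```

>>> {"api": "play_rows", "payload": {"series": [[[-1,0,0,0,0],[-1,0,0,0,0]]]}}

```text
t: 8.1
tool_pos: [0.6073, 0.1835, 0.2146]
orientation: [0.206, -3.135, 0.0]
force: [-0.3, -0.2, 0.2]
opening: 0.0935
```

```bash
python3 st.py;python3 - <<'E'
from plant import read_camera
from h import *
c=read_camera("wrist");np.savez("wrist7.npz",**c);cv2.imwrite("pics/wrist7.png",c["color"][:,:,::-1])
th=.140;ex=np.array([np.cos(th),np.sin(th)]);ey=np.array([-np.sin(th),np.cos(th)]);o=np.array([.4972,.0522])
for x in comps(c,"orange"):
    p=x[5];D=p[:,:2]-o; print(x[0],x[1],x[2],"X",np.percentile(D@ex,[2,50,98]).round(4),"Y",np.percentile(D@ey,[2,50,98]).round(4),"Z",np.percentile(p[:,2],[5,50,95]).round(4))
E
```

```text
t 8.1 pos [0.6073 0.1835 0.2146] jawyaw 1.702 z [-0. -0. -1.] F [-0.3 -0.2  0.2] M [ 0.07 -0.14 -0.06] open 0.0935 q [ 0.21  0.23  1.41 -0.    1.5  -1.49]
[283. 193.] 994 [0.5982 0.1851 0.0727] X [0.0837 0.1186 0.1536] Y [0.1111 0.1177 0.1234] Z [0.0703 0.0727 0.0742]
```

View pics/wrist7.png

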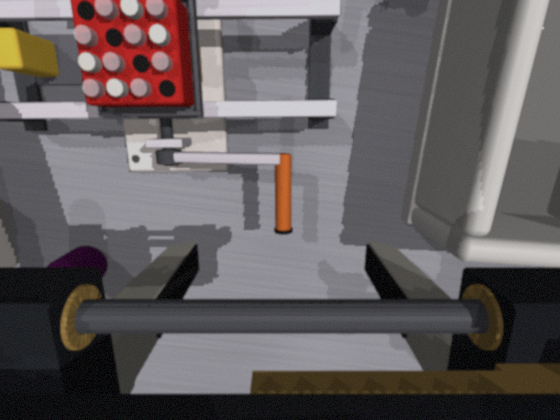

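The bar at (283,193) is upright in the image and midway between the fingers, so I descend.

>>> {"api": "play_rows", "payload": {"series": [[[-1,0,0.001,-0.03,0.008],[-1,0,0.001,-0.07,0.008],[-1,0,0.001,-0.11,0.008],[-1,0,0.001,-0.14,0.008],[-1,0,0.001,-0.154,0.008],[-1,0,0.001,-0.154,0.008],[-1,0,0.001,-0.154,0.008]]]}}

```text
t: 8.85
tool_pos: [0.6083, 0.185, 0.0621]
orientation: [-0.224, 3.132, 0.0]
force: [0.5, -0.6, 0.4]
opening: 0.0928
```

```bash
python3 st.py;python3 m.py 8
```

```text
t 8.85 pos [0.6083 0.185  0.0621] jawyaw 1.713 z [ 0.002  0.    -1.   ] F [ 0.5 -0.6  0.4] M [ 0.05 -0.11 -0.04] open 0.0928 q [ 0.21  0.36  1.54  0.    1.24 -1.5 ]
scene rackctr -2.0 114 post -0.9000000000000004 128 grip -87.1 70 rackZ [ 70.   94.5 105.2] rackX [-33.4  39.9]
side rackctr -1.1000000000000014 236 post -1.1999999999999993 245 grip -86.2 82 rackZ [ 73.2  93.9 102.5] rackX [-38.9  37.4]
```

View pics/scene8.png

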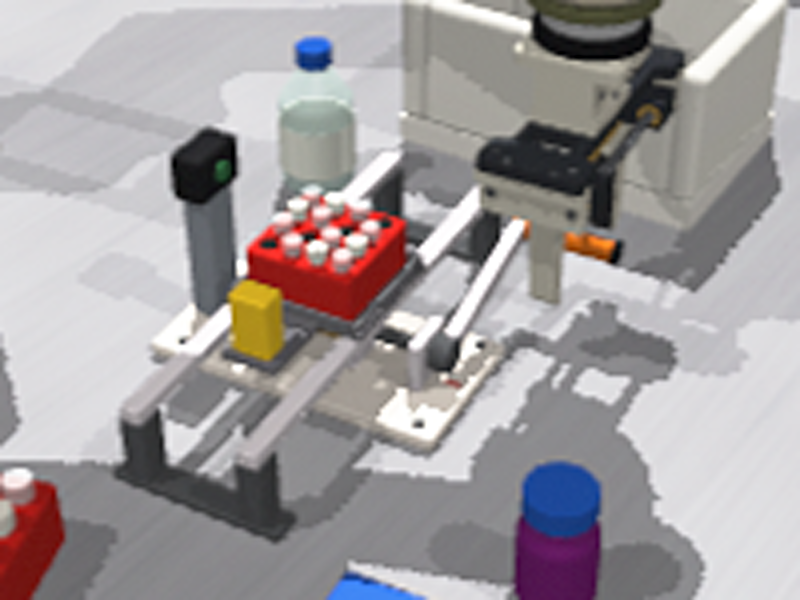

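View pics/side8.png

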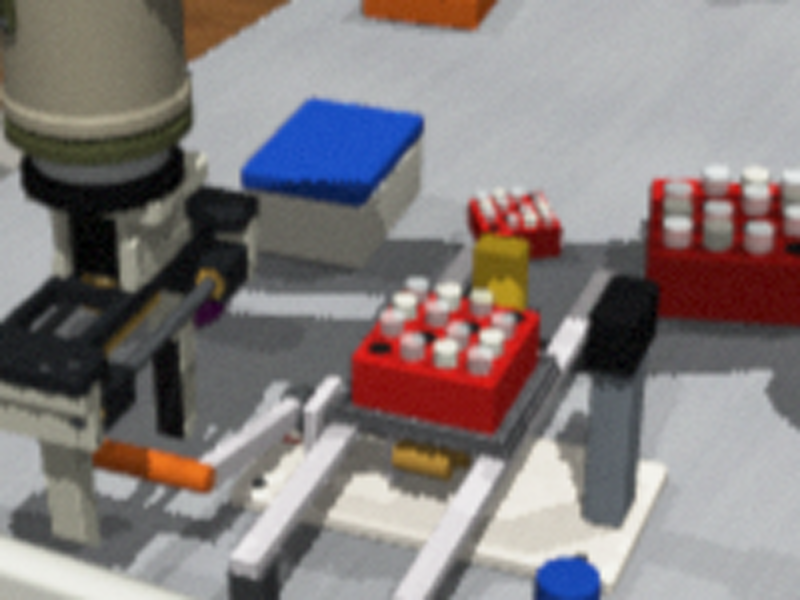

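>>> {"api": "play_rows", "payload": {"series": [[[1,0,0,0,0],[1,0,0,0,0],[1,0,0,0,0],[1,0,0,0,0],[1,0,0,0,0],[1,0,0,0,0],[1,0,0,0,0],[1,0,0,0,0]]], "force": 30}}

```text
t: 9.75
tool_pos: [0.6073, 0.1848, 0.0606]
orientation: [0.225, -3.133, 0.0]
force: [-0.3, -0.6, 0.2]
opening: 0.0338
```

>>> {"api": "play_rows", "payload": {"series": [[[1,0,0,0,0],[1,0,0,0,0],[1,0,0,0,0],[1,0,0,0,0],[1,0,0,0,0],[1,0,0,0,0]]]}}

```text
t: 10.35
tool_pos: [0.6073, 0.1848, 0.0606]
orientation: [0.225, -3.133, -0.0]
force: [-0.3, 0.1, 0.1]
opening: 0.0153
```

```bash
python3 st.py; python3 - <<'E'
import numpy as np
th=.140;ex=np.array([np.cos(th),np.sin(th)]);ey=np.array([-np.sin(th),np.cos(th)])
a0=14.7
for d in np.arange(5,80,5):
    a=np.radians(min(a0+d,90)); b=np.radians(a0)
    dy=.12*(np.cos(a)-np.cos(b));dz=.12*(np.sin(a)-np.sin(b))
    print(a0+d,(dy*ey).round(4),dz.round(4))
E
```

```text
t 10.35 pos [0.6073 0.1848 0.0606] jawyaw 1.714 z [-0.  0. -1.] F [-0.3  0.1  0.1] M [ 0.23 -0.15 -0.06] open 0.0153 q [ 0.21  0.36  1.54  0.    1.24 -1.5 ]
19.7 [ 0.0004 -0.0031] 0.01
24.7 [ 0.001 -0.007] 0.0197
29.7 [ 0.0017 -0.0117] 0.029
34.7 [ 0.0024 -0.0172] 0.0379
39.7 [ 0.0033 -0.0235] 0.0462
44.7 [ 0.0043 -0.0305] 0.054
49.7 [ 0.0054 -0.0381] 0.0611
54.7 [ 0.0065 -0.0463] 0.0675
59.7 [ 0.0077 -0.055 ] 0.0732
64.7 [ 0.009  -0.0642] 0.078
69.7 [ 0.0104 -0.0737] 0.0821
74.7 [ 0.0118 -0.0836] 0.0853
79.7 [ 0.0132 -0.0937] 0.0876
84.7 [ 0.0147 -0.104 ] 0.089
89.7 [ 0.0161 -0.1143] 0.0895
```

The bar is held, opening 15.3 mm. Turning the lever along its arc, first 10°.

>>> {"api": "play_rows", "payload": {"series": [[[1,0.0002,-0.0015,0.005,0],[1,0.0004,-0.0031,0.01,0],[1,0.0007,-0.005,0.0149,0],[1,0.001,-0.007,0.0197,0],[1,0.001,-0.007,0.0197,0]]]}}

```text
t: 10.85
tool_pos: [0.6083, 0.178, 0.0814]
orientation: [-0.225, 3.133, 0.001]
force: [-2.1, 4.4, 0.6]
opening: 0.0155
```

```bash
python3 st.py;python3 m.py 9
```

```text
t 10.85 pos [0.6083 0.178  0.0814] jawyaw 1.714 z [ 0.     0.001 -1.   ] F [-2.1  4.4  0.6] M [ 1.06  0.31 -0.07] open 0.0155 q [ 0.2   0.33  1.54  0.    1.27 -1.51]
scene rackctr -2.0 119 post -1.3000000000000007 130 grip -87.1 72 rackZ [ 69.7  94.5 105. ] rackX [-33.1  39.8]
side rackctr -1.2999999999999972 224 post -1.1999999999999993 248 grip -86.5 88 rackZ [ 73.1  93.8 102.8] rackX [-38.8  37.6]
```

View pics/side9.png

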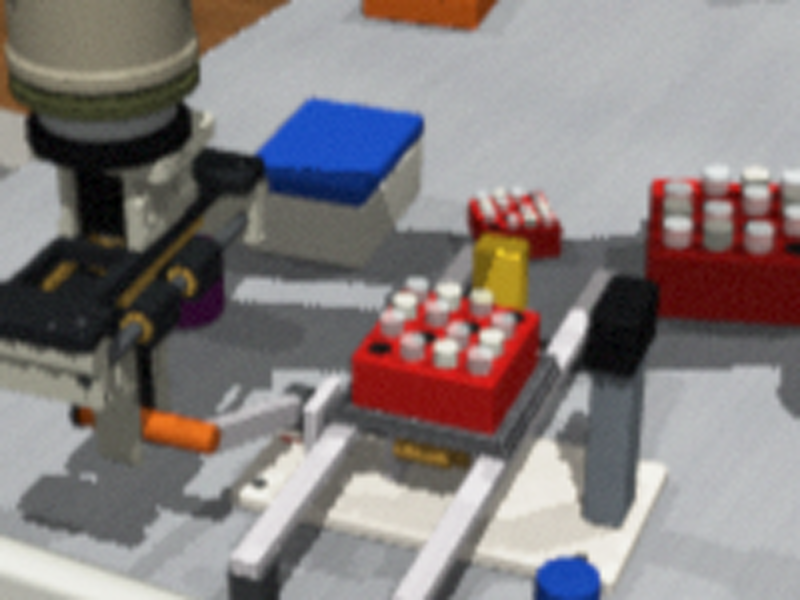

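The side view shows the lever following, with the bar held at about (120,420), forces low and the rack undisturbed. Continuing.

>>> {"api": "play_rows", "payload": {"series": [[[1,0.0003,-0.0023,0.0047,0],[1,0.0007,-0.0047,0.0093,0],[1,0.001,-0.0074,0.0138,0],[1,0.0014,-0.0102,0.0182,0],[1,0.0019,-0.0133,0.0224,0],[1,0.0023,-0.0165,0.0265,0],[1,0.0033,-0.0235,0.0343,0],[1,0.0033,-0.0235,0.0343,0]]]}}

```text
t: 11.75
tool_pos: [0.6115, 0.156, 0.1168]
orientation: [-0.226, 3.133, 0.005]
force: [-5.7, 11.8, 8.1]
opening: 0.0152
```

```bash
python3 st.py;python3 m.py 10
```

```text
t 11.75 pos [0.6115 0.156  0.1168] jawyaw 1.715 z [ 0.     0.003 -1.   ] F [-5.7 11.8  8.1] M [2.13 1.01 0.03] open 0.0152 q [ 0.17  0.29  1.52  0.    1.33 -1.55]
scene rackctr -2.200000000000003 114 post -1.3000000000000007 127 grip -86.9 74 rackZ [ 75.1  99.  110.4] rackX [-33.6  40. ]
side rackctr -1.2000000000000028 232 post -0.9000000000000004 242 grip -86.6 65 rackZ [ 75.7  97.8 107.9] rackX [-38.8  36.8]
```

View pics/side10.png

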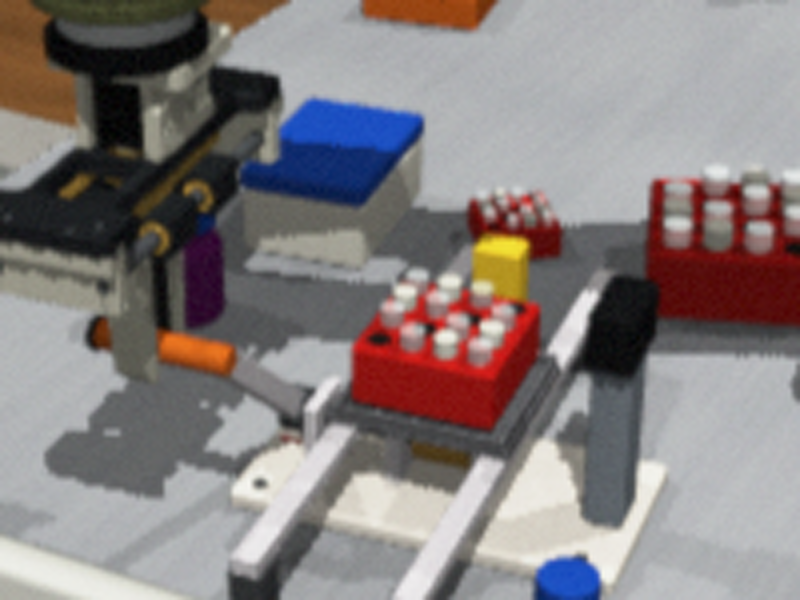

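The rack has risen about 5 mm and is level. There is about 15 N of outward radial load, so my arc sits about 2 mm too far in. I'll add that offset and continue.

>>> {"api": "play_rows", "payload": {"series": [[[1,0.0,0.0,0.003,0],[1,0.0005,-0.003,0.006,0],[1,0.0009,-0.0061,0.0091,0],[1,0.0015,-0.01,0.0124,0],[1,0.002,-0.0143,0.0155,0],[1,0.0026,-0.0186,0.0184,0],[1,0.0032,-0.023,0.0212,0],[1,0.0032,-0.023,0.0212,0]]]}}

```text
t: 12.65
tool_pos: [0.6147, 0.133, 0.1379]
orientation: [-0.226, 3.133, 0.005]
force: [-7.0, 9.8, 9.6]
opening: 0.0149
```

```bash
python3 st.py;python3 m.py 11
```

```text
t 12.65 pos [0.6147 0.133  0.1379] jawyaw 1.715 z [ 0.001  0.003 -1.   ] F [-7.   9.8  9.6] M [ 2.04  1.   -0.03] open 0.0149 q [ 0.13  0.27  1.51  0.    1.36 -1.59]
scene rackctr -2.0 90 post -1.0 127 grip -87.2 70 rackZ [ 82.6 103.9 115.8] rackX [-33.7  40. ]
side rackctr -1.3999999999999986 176 post -1.3000000000000007 244 grip -86.8 43 rackZ [ 82.  103.5 113.4] rackX [-38.6  35.9]
```

```bash
python3 - <<'E'
from h import *
th=.140;ex=np.array([np.cos(th),np.sin(th)]);ey=np.array([-np.sin(th),np.cos(th)]);o=np.array([.4972,.0522])
for t in ["8","9","10","11"]:
  for n in ["scene","side"]:
    c=load(n+t+".npz");W=cloud(c);D=W[...,:2]-o;X=D@ex*1000;Y=D@ey*1000;Z=W[...,2]*1000
    b=mask(c,"orange")&(abs(X-120)<45)&(Y>0)&(Y<140)&(Z>40)&(Z<180)
    for lo,hi in [(84,112),(140,160)]:
        s=b&(X>lo)&(X<hi)
        if s.sum()>8: print(t,n,lo,s.sum(),"Y",np.percentile(Y[s],[5,50,95]).round(1),"Z",np.percentile(Z[s],[5,50,95]).round(1))
E
```

```text
8 scene 140 25 Y [106.  109.  114.7] Z [65.9 70.4 75.1]
8 side 84 85 Y [115.  121.5 124.8] Z [63.7 69.1 72.2]
9 scene 84 25 Y [ 99.6 102.6 105.7] Z [82.6 88.6 92.8]
9 scene 140 27 Y [ 99.2 102.2 105.7] Z [84.4 89.5 94.1]
9 side 84 92 Y [108.3 114.8 118.1] Z [81.8 88.3 91.3]
9 side 140 9 Y [113.  115.1 117.8] Z [83.5 85.5 87.1]
10 scene 84 42 Y [77.2 81.2 87.5] Z [116.7 123.8 126.9]
10 scene 140 29 Y [77.1 80.  84.9] Z [115.8 123.1 126.1]
10 side 84 94 Y [85.2 92.8 97.2] Z [114.9 121.  124.7]
10 side 140 13 Y [87.8 92.2 95.9] Z [118.2 122.  124. ]
11 scene 84 43 Y [54.6 57.9 62.2] Z [136.3 142.6 146.2]
11 scene 140 28 Y [53.1 56.6 61.8] Z [135.2 142.5 145.3]
11 side 84 88 Y [63.6 70.6 73.5] Z [134.  140.3 143.8]
11 side 140 13 Y [65.7 70.2 72.9] Z [137.3 140.8 143. ]
```

View pics/side11.png

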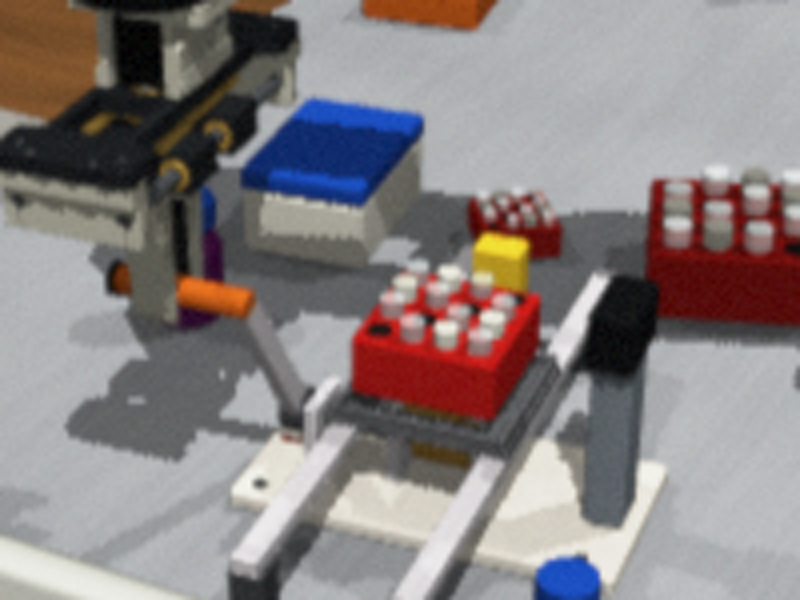

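View pics/scene11.png

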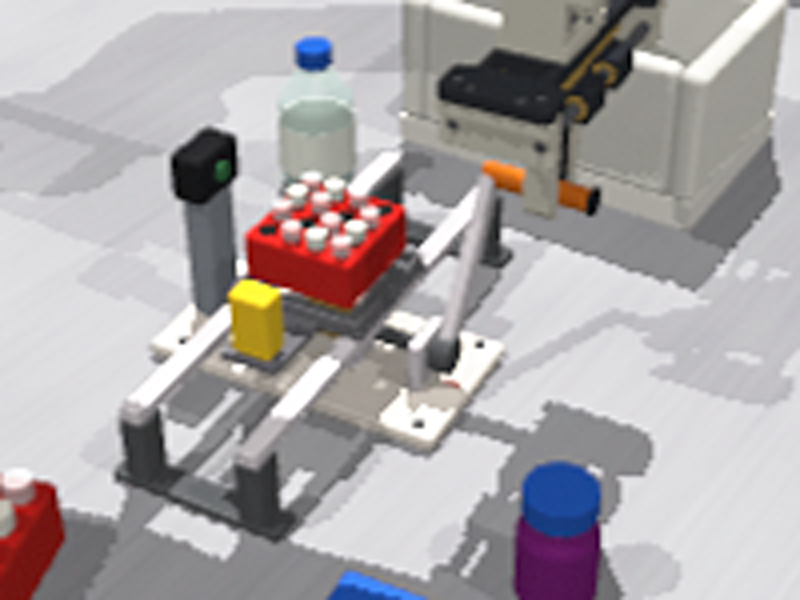

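The bar is on its circle: measured (63.9, 137) gives radius 120, angle 57.9°. It is rolling up the pads though, and now sits 6 mm below the grasp point, which drags the tool upward. I'll lower the grip force to 15 N and aim the TCP just below the bar centre.

>>> {"api": "play_rows", "payload": {"series": [[[1,0.0005,-0.0035,0.002,0],[1,0.001,-0.0072,0.0043,0],[1,0.0016,-0.0111,0.0065,0],[1,0.0025,-0.0178,0.0093,0],[1,0.0035,-0.0246,0.0118,0],[1,0.0044,-0.0315,0.0137,0],[1,0.0054,-0.0386,0.0152,0],[1,0.0054,-0.0386,0.0152,0]]], "force": 15}}

```text
t: 13.55
tool_pos: [0.621, 0.0928, 0.1536]
orientation: [-0.225, 3.131, 0.001]
force: [-3.7, 4.5, 9.9]
opening: 0.0153
```

```bash
cat > bar.py <<'E'
from h import *
import sys
th=.140;ex=np.array([np.cos(th),np.sin(th)]);ey=np.array([-np.sin(th),np.cos(th)]);o=np.array([.4972,.0522])
t=sys.argv[1];r=[]
for n in ["scene","side"]:
    c=load(n+t+".npz");W=cloud(c);D=W[...,:2]-o;X=D@ex*1000;Y=D@ey*1000;Z=W[...,2]*1000
    b=mask(c,"orange")&(X>82)&(X<162)&(abs(Y-20)<120)&(Z>60)&(Z<180)
    s=b&((X<112)|(X>138))
    print(n,s.sum(),"Y",np.percentile(Y[s],[5,50,95]).round(1),"Z",np.percentile(Z[s],[5,50,95]).round(1)); r.append((np.median(Y[s]),np.percentile(Z[s],95)))
y=(r[0][0]+r[1][0])/2;z=(r[0][1]+r[1][1])/2-8-35
print("bar Y",y.round(1),"Zrel",z.round(1),"r",np.hypot(y,z).round(1),"deg",np.degrees(np.arctan2(z,y)).round(1))
from plant import sensors
p=sensors.read_state()["tool_pos"];print("TCP stand X,Y,Zrel",((p[:2]-o)@ex*1000).round(1),((p[:2]-o)@ey*1000).round(1),(p[2]*1000-35).round(1))
E
python3 st.py;python3 m.py 12; python3 bar.py 12
```

```text
t 13.55 pos [0.621  0.0928 0.1536] jawyaw 1.714 z [ 0.003  0.001 -1.   ] F [-3.7  4.5  9.9] M [0.98 0.39 0.  ] open 0.0153 q [ 0.07  0.25  1.5   0.    1.39 -1.65]
scene rackctr -2.0 55 post -1.3999999999999986 124 grip -87.3 77 rackZ [ 87.5 108.7 120.7] rackX [-32.7  40.2]
side rackctr -1.2000000000000028 123 post -1.0999999999999996 245 grip -85.9 22 rackZ [ 86.  108.1 117.9] rackX [-38.8  35.6]
scene 86 Y [13.4 16.9 21.3] Z [152.4 158.7 162.3]
side 106 Y [21.9 29.2 32.5] Z [150.1 156.8 160.3]
bar Y 23.0 Zrel 118.3 r 120.5 deg 79.0
TCP stand X,Y,Zrel 128.3 23.0 118.5
```

View pics/side12.png

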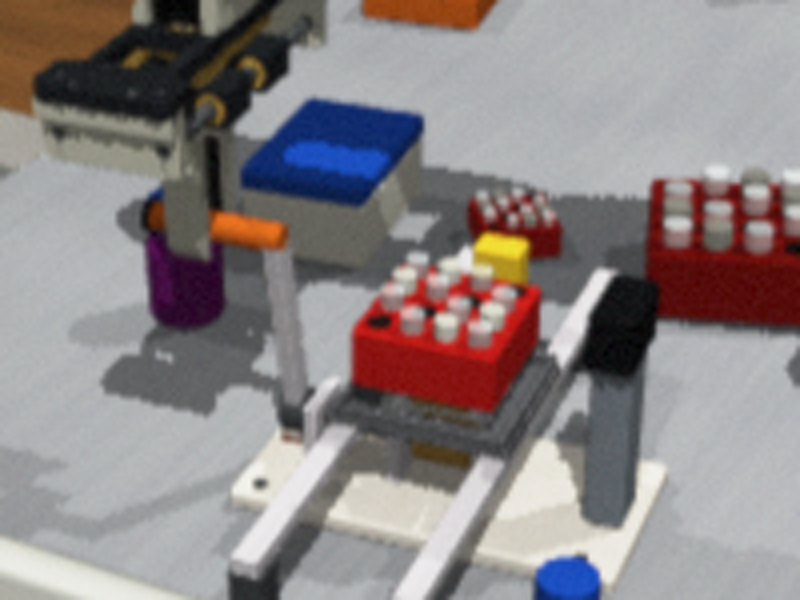

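The lever is at 79° and the rack is up 15 mm and level. Last 11°, slowly.

>>> {"api": "play_rows", "payload": {"series": [[[1,0.0006,-0.0042,0.0006,0],[1,0.0012,-0.0084,0.0011,0],[1,0.0018,-0.0126,0.0015,0],[1,0.0024,-0.0166,0.0018,0],[1,0.0029,-0.0203,0.002,0],[1,0.0033,-0.0233,0.002,0],[1,0.0033,-0.0233,0.002,0],[1,0.0033,-0.0233,0.002,0]]]}}

```text
t: 14.45
tool_pos: [0.6242, 0.0696, 0.1549]
orientation: [-0.225, 3.131, 0.0]
force: [-1.1, 4.1, 4.9]
opening: 0.0157
```

```bash
python3 st.py;python3 m.py 13; python3 bar.py 13
```

```text
t 14.45 pos [0.6242 0.0696 0.1549] jawyaw 1.714 z [ 0.002  0.    -1.   ] F [-1.1  4.1  4.9] M [0.96 0.13 0.01] open 0.0157 q [ 0.03  0.25  1.5   0.    1.39 -1.68]
scene rackctr -2.1000000000000014 55 post -1.6000000000000014 124 grip -87.1 75 rackZ [ 86.7 109.2 120.9] rackX [-32.9  39.9]
side rackctr -1.7000000000000028 117 post -1.0999999999999996 247 grip -86.0 19 rackZ [ 86.6 108.4 118.7] rackX [-38.7  35.2]
scene 90 Y [-10.2  -6.6  -0.9] Z [153.7 160.4 164.5]
side 99 Y [-0.9  5.6  9. ] Z [153.1 159.3 162.1]
bar Y -0.5 Zrel 120.3 r 120.3 deg 90.2
TCP stand X,Y,Zrel 128.2 -0.5 119.9
```

View pics/side13.png

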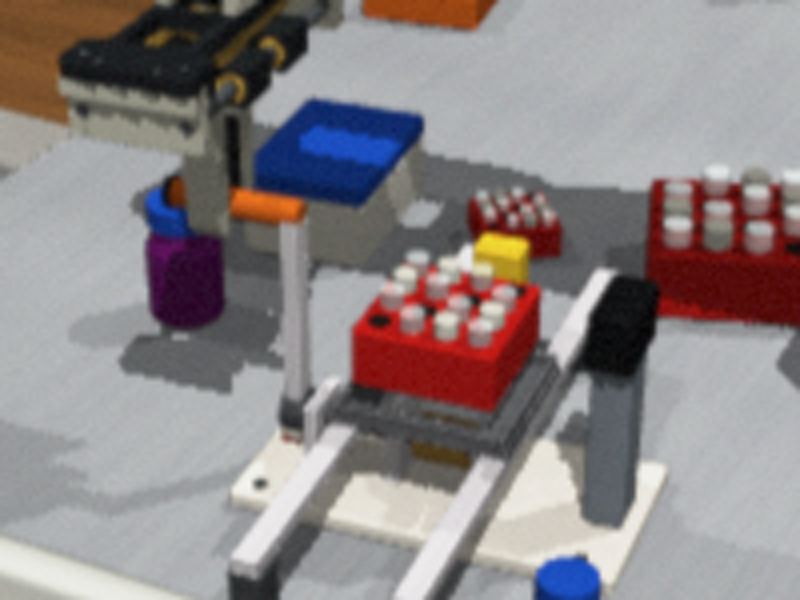

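View pics/scene13.png

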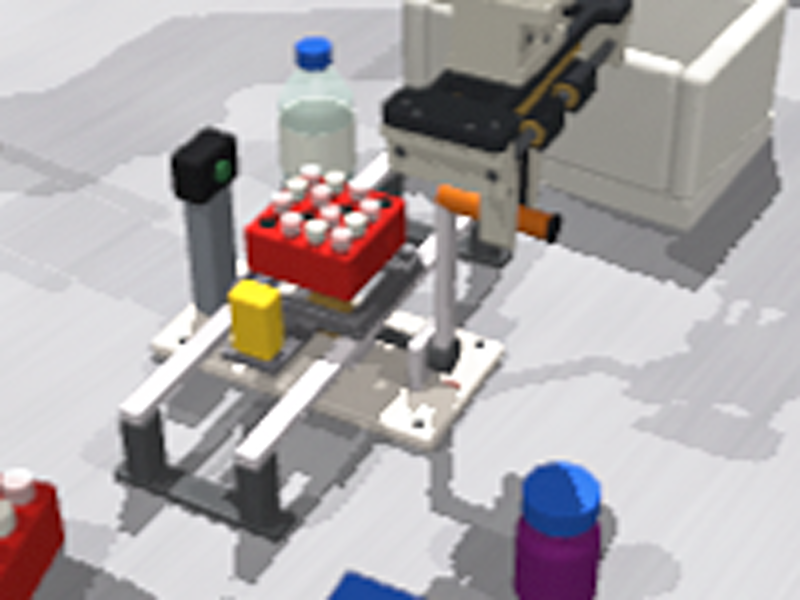

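The lever is upright (90.2°) and the rack has risen 16 mm and is level. I'll hold 0.8 s and recheck for drift.

>>> {"api": "play_rows", "payload": {"series": [[[1,0,0,0,0],[1,0,0,0,0],[1,0,0,0,0],[1,0,0,0,0],[1,0,0,0,0],[1,0,0,0,0],[1,0,0,0,0],[1,0,0,0,0]]], "force": 20}}

```text
t: 15.35
tool_pos: [0.6242, 0.0696, 0.1549]
orientation: [-0.225, 3.131, 0.0]
force: [0.1, 4.0, 6.1]
opening: 0.0152
```

```bash
python3 st.py;python3 m.py 14; python3 bar.py 14; python3 - <<'E'
from h import *
for n in ["scene","side"]:
    for t in ["0","14"]:
        print(n,t,[(o[0].tolist(),o[2].tolist()) for o in comps(load(n+t+".npz"),"blue",40) if abs(o[2][1])<.4])
E
```

```text
t 15.35 pos [0.6242 0.0696 0.1549] jawyaw 1.714 z [ 0.002  0.    -1.   ] F [0.1 4.  6.1] M [ 0.97  0.18 -0.02] open 0.0152 q [ 0.03  0.25  1.5   0.    1.39 -1.68]
scene rackctr -2.1000000000000014 55 post -1.1999999999999993 130 grip -87.0 76 rackZ [ 87.5 109.  121.2] rackX [-33.3  40.1]
side rackctr -1.3999999999999986 114 post -1.0999999999999996 245 grip -86.8 20 rackZ [ 86.8 108.3 118.7] rackX [-38.7  35.4]
scene 90 Y [-9.8 -6.5 -1.8] Z [154.5 160.8 164.3]
side 99 Y [-2.   5.5  9.2] Z [153.1 159.  161.7]
bar Y -0.5 Zrel 120.0 r 120.0 deg 90.2
TCP stand X,Y,Zrel 128.2 -0.5 119.9
scene 0 [([258.0, 163.0], [0.3549, 0.2181, 0.1189]), ([320.0, 275.0], [0.7346, -0.0475, 0.0804]), ([270.0, 324.0], [0.7186, -0.2017, 0.0618])]
scene 14 [([258.0, 163.0], [0.3536, 0.218, 0.1187]), ([320.0, 275.0], [0.7351, -0.047, 0.0802]), ([270.0, 324.0], [0.7184, -0.202, 0.0618])]
side 0 [([263.0, 147.0], [0.706, -0.1766, 0.0591]), ([225.0, 162.0], [0.7248, -0.0311, 0.0775]), ([291.0, 212.0], [0.496, 0.0547, 0.0573]), ([321.0, 257.0], [0.3463, 0.2321, 0.1183])]
side 14 [([263.0, 148.0], [0.7038, -0.1753, 0.0593]), ([221.0, 164.0], [0.7256, -0.0208, 0.0764]), ([322.0, 257.0], [0.3462, 0.2321, 0.1182])]
```

Stable, and the bystanders haven't moved (the side view's jar lid reading is partly hidden by the gripper). Handing in.

```bash
python3 -c "
from plant import robot
print(robot.close_job())"
```

```text
the job is handed in; nothing more can be done
None
```

I slid the carriage about 79 mm by its yellow grip to the lift pad. I then turned the orange lever upright and handed the job in at about 15.5 s with the lever still gripped.

**Last checks**
- **Lever:** it measured 90.2°, with no drift over a 0.8 s hold. The holding force was about 4 N sideways and 6 N vertical.
- **Rack position:** its centre is within about 1 mm of the line through the reader post. Most readings put it slightly short, by 0.3–0.9 mm.
- **Rack height:** it rose about 16 mm, clear of the carriage, and looked level in both views.
- **Bystanders:** the bottle, jar and tip box caps are where they started in the scene view. I compared the foam box only by eye in the pictures, not by measurement.

**What disagreed**
- **First pad fix:** it came from one view only and was about 1 mm off, so I set the final position from the post's and rack's faces, where both cameras agreed.
- **Bar rolling in the pads:** partway up, the handle bar had moved about 6 mm in the fingers, with 10–15 N of side load. Lowering the grip force and correcting the path brought it back to the TCP.
- **Jar in the side view:** its lid reading shifted about 10 mm at the end because the gripper partly hid it. The scene view shows the jar unmoved.

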